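# Eject one bobbin and push it to the ready spot

### The job

Press the red plunger of the bobbin dispenser all the way down and let it come back up, so that just one bobbin comes out; then push that bobbin aside across the table with the fingertips until it lies flat and wholly inside the yellow spot. Do not pick the bobbin up or tip it over, keep the other bobbins in the dispenser, and leave the other things on the table where they are.

Things in the scene. Friction and masses are not known exactly. Their poses are not given: they have to be found in the camera images.
- dispenser: bobbin dispenser fixed to the table: clear square magazine (46 x 53 mm, 47 mm tall), and behind it (own +x 23 to 129 mm) a green housing 56 mm wide, 59 mm tall (collar to 74), carrying the red plunger 67 mm behind the magazine axis. Origin: on the table on the magazine axis. Bobbins come out through the slot at its foot, towards its own -x.
- outlet (a point): point 7 mm above the table, 88 mm ahead of the magazine axis, about where the centre of a bobbin stays, flat on the table, after a full stroke: a steel blade driven by the plunger pushes the lowest bobbin there and goes back inside as the plunger rises
- plunger (a joint): travel of the red plunger, m: 0 = up, 0.030 = fully down at its stop. It slides straight down and a spring brings it back: 2 N to start, 8 N at the stop (plus a little damping). Only a full stroke brings the bobbin fully out, and each full stroke brings out one bobbin.
- plunger_top (a point): centre of the top face of the red plunger cap (38 mm diameter, 12 mm thick), 122 mm above the table when up
- bobbin_a_center (a point): centre of the lowest bobbin in the magazine, the one that comes out first: white flanges and red thread, 34 mm diameter, 14 mm tall, about 20 g, lying flat, so its centre is 7 mm above the table
- bobbin_b_center (a point): centre of the second bobbin, the same, stacked on the first
- bobbin_c_center (a point): centre of the third bobbin, the same, on top of the stack
- yellow_spot: yellow round spot, 90 mm diameter, printed flat on the table (no thickness); origin at its centre
- blue_spot: blue round spot, 90 mm diameter, printed flat on the table (no thickness), not used in this job; origin at its centre
- cone_white: bystander, loose: grey-white yarn cone, 74 mm across the foot, 170 mm tall; origin at the centre of its underside
- cone_yellow: bystander, loose: yellow yarn cone, 74 mm across the foot, 170 mm tall; origin at the centre of its underside
- glasses_case: bystander, loose: orange spectacle case, 60 x 155 x 36 mm (x, y, z); origin at the centre of its underside
- reel: bystander, loose: wooden thread reel standing up, 38 mm diameter, 44 mm tall; origin at the centre of its underside
- mug: bystander, loose: steel travel mug with red lid, 78 mm across at most, 150 mm tall; origin at the centre of its underside
- glue_jar: bystander, loose: amber jar, 60 mm diameter, 75 mm tall; origin at the centre of its underside
- wax_block: bystander, loose: white block of wax, 50 x 32 x 22 mm; origin at the centre of its underside

How it is judged:
On the way, in this order (a step that is already met when the one before it is completed fails the run):
1. the plunger is pressed fully down (value of joint plunger above 0.027 m), for 0.05 s.
2. the plunger is up again and one bobbin lies in front of the dispenser (value of joint plunger below 0.006 m and x of bobbin_a_center in the frame of dispenser below -0.05 m), for 0.2 s.
At the end, for the whole second after the job is handed in: The first bobbin rests flat with its centre within 28 mm of the centre of the yellow spot, the plunger is up (under 6 mm), and the other two bobbins are in the magazine (centres within 12 mm of its axis) (horizontal distance between bobbin_a_center and yellow_spot below 0.028 m and angle between bobbin_a_center's own z axis and vertical below 0.15 rad and height (world z) of bobbin_a_center below 0.01 m and value of joint plunger below 0.006 m and linear speed of bobbin_a below 0.01 m/s and horizontal distance between each of bobbin_b_center, bobbin_c_center and dispenser below 0.012 m); the robot touches nothing.
It fails at once if a second bobbin comes out of the dispenser (horizontal distance between any of bobbin_b_center, bobbin_c_center and dispenser above 0.02 m).
It fails at once if the bobbin is lifted (centre more than 16 mm above the table) or tipped over (height (world z) of bobbin_a_center above 0.016 m or angle between bobbin_a_center's own z axis and vertical above 0.6 rad).
It fails at once if a bystander is shifted by more than 20 mm or tipped (distance of any of cone_white, cone_yellow, glasses_case, reel, mug, glue_jar, wax_block from where it was at the start of the episode above 0.02 m or angle between any of cone_white, cone_yellow, glasses_case, reel, mug, glue_jar, wax_block's own z axis and vertical above 0.3 rad).
It also fails if it takes over 48 s, if anything falls off the work surface, if the arm or the gripper's body presses on something with over 40 N, if the wrist force passes 120 N, or if a joint passes its speed limit or range.

### The arm

A 6-joint arm with a two-finger parallel gripper is mounted at the origin on the work surface. World frame = base frame: x ahead of the robot, y to its left, z up, the work surface at z = 0. Lengths are in m, angles in rad, forces in N, time in s.
With the tool pointing down it reaches from about 0.35 to 0.975 m from the base axis. Payload 17.4 kg.
Tool frame: the origin (TCP) lies on the centre line of the jaws, within the pads' length; the fingertips stand 25 mm ahead of it and the grasp point (between the pads) lies 6 mm ahead of it (arm.tcp_to_tips is the distance from the TCP to the fingertips, in m); z points along the fingers, y is the direction in which the jaws open and shut (so a half turn about z gives the same grasp; the last joint's range is limited). The gripper opens to 85 mm and grips with 20 to 120 N. Pads are 22 mm wide; open, the fingers measure 114 mm over their backs; the gripper's body (76 mm by 85 mm) begins 54 mm behind the grasp point. The pads swing forward as they close: fully open they stand 13 mm farther back than shut.
Start: joints at [1.18, 0.116, 1.442, -0, 1.584, -0.038], TCP at [0.233, 0.633, 0.256] pointing down, gripper open.
Joint ranges: [-2.83, 2.83], [-0.83, 2.19], [0.07, 2.5], [-1.14, 4.28], [0.01, 3], [-2.97, 2.97]. Speed limits (rad/s): [1.89, 1.89, 2.22, 3.14, 3.14, 3.14].

### API

Orientations are given as a rotation vector (axis times angle).
In Python, from workcell import arm, read_camera, camera_params, order gives the robot as it stands.
- The arm moves only by the shell command python3 -m pendant 'ROWS'. ROWS is JSON, one flat list of numbers, 7 for each row, row after row: the shift along the tool's x, y, z as a fraction of full scale, then the turn, a rotation vector about the tool's x, y, z as a fraction of full scale, then the gripper command: -1 is shut, 1 is fully open, values between are in proportion. A call has 1 to 20 rows; each row shifts and turns the commanded pose from where the row before left it, along the tool's axes as they then stand; what a row does not reach is not made up. Full scale, the value 1, is 0.03 m for a shift and 0.08 rad for a turn. A row lasts 1/10 s, in which the tool goes at most 50 mm and 8.59 degrees, less where a joint would pass 70% of its speed; a pose out of reach is approached as far as the arm can. A call with a number of a shift or a turn outside -1 to 1 is refused whole. A call with a gripper value outside its range is refused whole. The fingers move at their own pace and stop on an object; the grip force is fixed at half the most. Time passes only in rows, so rows that do not move let the fingers close. It gives the time, the measured TCP pose, the force and the opening at its end, in the units of the state.
- arm.observe(): the state, without advancing time (a new reading comes with each control period).
- read_camera(name): name is "scene" or "top" or "wrist"; returns the picture (420x560x3 uint8, blue, green, red); there is no depth.
- camera_params(name): a dict with "camera_matrix" (3x3 intrinsics, pixels), "world_to_cam" (4x4, takes a point from world to camera coordinates); the wrist camera has in their place "mount" (4x4, takes a point from camera to tool coordinates, whose origin is the TCP and whose axes are the flange's). Camera axes: x right, y up, looking along -z (the intrinsics and any distortion apply to the point x, -y, -z); pixel columns grow to the right and rows downward; lengths in m; the calibration is good to about 2 mm. A picture is of the moment at which its call begins: read the wrist's pose just before it. camera_params takes no time and is no camera call.
- order.hand_in(): hands the job in, once; it reports no verdict.
The state is a dict: "time": time; "joints": joint angles; "joint_velocities": joint speeds; "effort": joint torques, N m; "tcp_pos": TCP position; "ee_rot": TCP orientation; "contact_force": force on the tool from outside, world axes, zero at the start; "ft_torque": the same for the moment, N m; "grip_width": finger opening in m.
Only numpy, scipy, OpenCV 4.12 (cv2) and the standard library are available. Lean on these libraries where they do the work, as an engineer would, in place of code of your own. Each camera call takes 0.05 s, during which the arm holds its last target. There are 200 camera calls.

## Working session

There is one attempt and no reset: what is moved stays moved. The work goes in short steps, Python scripts to look and compute and a shell command to move; the robot and the scene stay as the last step left them, time stands still between calls to the robot, and variables do not carry over. Pictures are saved under pics/ and viewed, about 8 in all and at most 12, crops included, and the job is handed in when it is done.

```bash
mkdir -p pics; python3 - <<'E'
from workcell import arm, read_camera, camera_params, order
import cv2
for n in("scene","top"):
    cv2.imwrite(f"pics/{n}0.png",read_camera(n)); p=camera_params(n); print(n,p)
s=arm.observe();print(s)
E
```

```text
scene {'camera_matrix': array([[491.36267133,   0.        , 279.05192809],
       [  0.        , 491.36267133, 207.06399908],
       [  0.        ,   0.        ,   1.        ]]), 'world_to_cam': array([[ 0.33608501,  0.94167416, -0.01722324, -0.21465521],
       [-0.65725318,  0.24759427,  0.71183941,  0.32517309],
       [ 0.67458515, -0.22791853,  0.70213106, -1.67288301],
       [ 0.        ,  0.        ,  0.        ,  1.        ]])}
top {'camera_matrix': array([[453.1687778 ,   0.        , 276.24393291],
       [  0.        , 453.1687778 , 203.09613759],
       [  0.        ,   0.        ,   1.        ]]), 'world_to_cam': array([[ 0.01291029, -0.99979073, -0.01586884,  0.0208051 ],
       [ 0.99163256,  0.0107631 ,  0.12864301, -0.60324777],
       [-0.12844529, -0.01739688,  0.99156399, -1.39852537],
       [ 0.        ,  0.        ,  0.        ,  1.        ]])}
{'time': 0.1, 'joints': array([ 1.18016680e+00,  1.16415382e-01,  1.44220510e+00,  1.12694968e-05,
        1.58398743e+00, -3.77863913e-02]), 'joint_velocities': array([-0.00138165,  0.00078716, -0.0016354 , -0.00042931,  0.00028745,
        0.00083506]), 'effort': array([ 3.50898379e-03, -7.33665991e+01, -6.33788896e+01,  4.53831217e-05,
        5.16770873e-03, -3.84816974e-05]), 'tcp_pos': array([0.23319909, 0.63328178, 0.25564713]), 'ee_rot': array([-5.51333967e-01, -3.09260533e+00,  1.55443063e-03]), 'contact_force': array([0.57045701, 0.18162768, 0.2485759 ]), 'ft_torque': array([-0.01673419,  0.0376435 , -0.00660488]), 'grip_width': 0.08551211666499148}
```

View pics/top0.png

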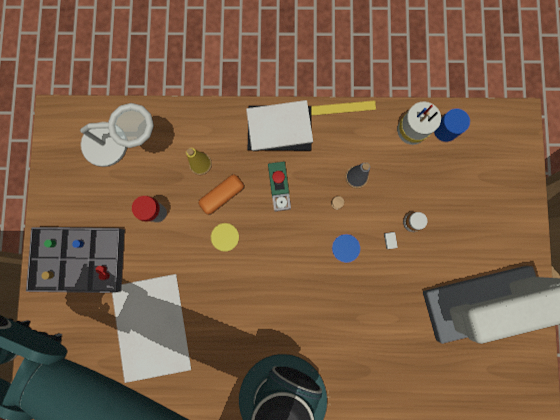

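View pics/scene0.png

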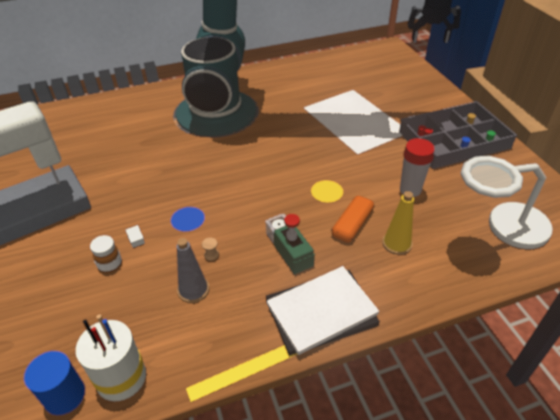

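The top picture shows the dispenser (plunger about (278,177), magazine (282,203)), with its mouth towards the robot. The yellow spot is at (225,237), the spectacle case at (221,194) and the reel at (338,203). Next I measure by segmentation and look at an enlarged crop.

```bash
cat > h.py <<'E'
import numpy as np,cv2
from workcell import arm, read_camera, camera_params, order
from scipy.spatial.transform import Rotation as R
def back(n,uv,z):
    p=camera_params(n);K=p["camera_matrix"];T=p["world_to_cam"]
    d=np.linalg.inv(K)@[uv[0],uv[1],1.];d=np.array([d[0],-d[1],-d[2]])
    Rm=T[:3,:3];c=-Rm.T@T[:3,3];w=Rm.T@d
    return c+w*(z-c[2])/w[2]
def proj(n,P):
    p=camera_params(n);T=p["world_to_cam"];q=T[:3,:3]@P+T[:3,3];v=p["camera_matrix"]@[q[0],-q[1],-q[2]]
    return v[:2]/v[2]
def blob(im,lo,hi,box):
    h=cv2.cvtColor(im,cv2.COLOR_BGR2HSV);m=cv2.inRange(h,lo,hi);k=np.zeros_like(m);x0,y0,x1,y1=box;k[y0:y1,x0:x1]=255;m&=k
    n,l,st,c=cv2.connectedComponentsWithStats(m);i=1+np.argmax(st[1:,4]);return c[i],st[i],(l==i).astype(np.uint8)
E
python3 - <<'E'
from h import *
t=cv2.imread("pics/top0.png");s=cv2.imread("pics/scene0.png")
for n,im,b1,b2 in(("top",t,(205,215,245,260),(265,165,290,190)),("scene",s,(305,175,350,210),(280,205,305,232))):
    c,st,m=blob(im,(22,120,120),(35,255,255),b1);print(n,"yellow",c,st,back(n,c,0)[:2])
    for lo,hi in(((0,150,70),(8,255,255)),((170,150,70),(180,255,255))):
        try:
            c,st,m=blob(im,lo,hi,b2);print(n,"red",c,st,back(n,c,.122)[:2],back(n,c,.116)[:2])
        except ValueError:pass
c,st,m=blob(t,(60,60,20),(95,255,255),(255,150,300,215));print("green",c,st)
print(cv2.minAreaRect(cv2.findNonZero(m)))
print("mag top back",back("top",(282,203),.047))
a=cv2.resize(t[150:260,195:355],None,fx=5,fy=5,interpolation=cv2.INTER_CUBIC);cv2.imwrite("pics/c0.png",a)
E
```

```text
top yellow [224.45468998 236.75039746] [211 223  28  29 629] [0.49645788 0.19475693]
top red [278.09401709 176.48717949] [272 171  13  12 117] [0.67306198 0.02199295] [0.67420046 0.02207799]
top red [274. 172.] [274 172   1   1   1] [0.68668619 0.03450736] [0.68788555 0.03464832]
scene yellow [326.54108216 190.94789579] [312 181  30  21 499] [0.4981274  0.19186301]
scene red [291.95705521 219.96319018] [285 214  15  13 163] [0.67941655 0.01930565] [0.67402186 0.0213533 ]
green [277.76219512 177.50304878] [268 162  21  34 328]
((277.9637145996094, 178.22210693359375), (31.731212615966797, 16.598527908325195), 82.56858825683594)
mag top back [0.60244149 0.00968211 0.047     ]
```

View pics/c0.png

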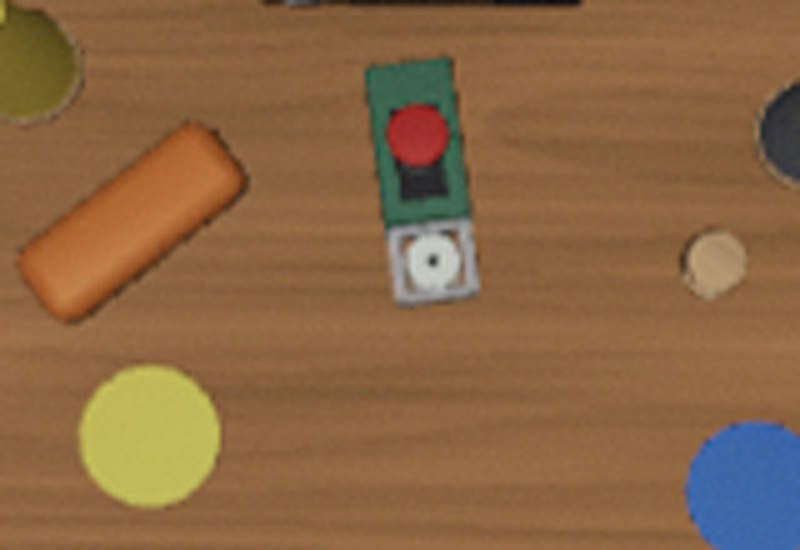

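The two cameras agree: plunger (0.674, 0.0215), yellow spot (0.497, 0.193), dispenser yaw about 0.14. That puts the outlet at about (0.520, 0.000). I'll turn the tool 1.1 rad about its own z so that tool x is the push direction, and shut the fingers.

```bash
python3 -m pendant '[0,0,0,0,0,1,-1, 0,0,0,0,0,1,-1, 0,0,0,0,0,1,-1, 0,0,0,0,0,1,-1, 0,0,0,0,0,1,-1, 0,0,0,0,0,1,-1, 0,0,0,0,0,1,-1, 0,0,0,0,0,1,-1, 0,0,0,0,0,1,-1, 0,0,0,0,0,1,-1, 0,0,0,0,0,1,-1, 0,0,0,0,0,1,-1, 0,0,0,0,0,1,-1, 0,0,0,0,0,0.75,-1, 0,0,0,0,0,0,-1]'
cat >> h.py <<'E'
def go(P):
    s=arm.observe();r=R.from_rotvec(s["ee_rot"]);d=r.inv().apply(np.array(P)-s["tcp_pos"])
    print("t",s["time"],"tcp",s["tcp_pos"].round(4),"F",s["contact_force"].round(1),"grip",round(s["grip_width"],4),"rows(tool, units)",(d/.03).round(2),"axes",r.as_matrix().round(3).tolist())
E
python3 -c "
from h import *
print(arm.tcp_to_tips);go([.674,.0215,.165])"
```

```text
time: 1.6
tcp_pos: [0.2332, 0.6333, 0.2559]
ee_rot: [2.088, 2.347, -0.001]
contact_force: [0.0, 0.6, -0.7]
grip_width: -0.0002
0.025
t 1.6 tcp [0.2332 0.6333 0.2559] F [ 0.   0.6 -0.7] grip -0.0002 rows(tool, units) [-21.97  12.21   3.04] axes [[-0.117, 0.993, -0.0], [0.993, 0.117, -0.001], [-0.001, -0.0, -1.0]]
```

```bash
python3 -m pendant '[-0.5,0.3,0,0,0,0,-1, -1,0.6,0,0,0,0,-1, -1,0.55,0,0,0,0,-1, -1,0.55,0,0,0,0,-1, -1,0.55,0,0,0,0,-1, -1,0.55,0,0,0,0,-1, -1,0.55,0,0,0,0,-1, -1,0.55,0,0,0,0,-1, -1,0.55,0,0,0,0,-1, -1,0.55,0,0,0,0,-1, -1,0.55,0,0,0,0,-1, -1,0.55,0,0,0,0,-1, -1,0.55,0,0,0,0,-1, -1,0.55,0,0,0,0,-1, -1,0.55,0,0,0,0,-1, -1,0.55,0,0,0,0,-1, -1,0.55,0,0,0,0,-1, -1,0.55,0,0,0,0,-1, -1,0.55,0,0,0,0,-1, -1,0.55,0,0,0,0,-1]' >/dev/null
python3 -m pendant '[-1,0.55,0,0,0,0,-1, -1,0.55,0,0,0,0,-1, -0.47,0.36,0,0,0,0,-1, 0,0,0,0,0,0,-1, 0,0,0.8,0,0,0,-1, 0,0,0.8,0,0,0,-1, 0,0,0.5,0,0,0,-1, 0,0,0,0,0,0,-1]'
python3 -c "
from h import *
go([.674,.0215,.147])
cv2.imwrite('pics/s1.png',cv2.resize(read_camera('scene')[150:300,220:400],None,fx=4,fy=4))"
```

```text
time: 4.4
tcp_pos: [0.675, 0.0229, 0.1911]
ee_rot: [-2.084, -2.348, 0.003]
contact_force: [0.5, 0.4, 0.7]
grip_width: 0.0004
t 4.4 tcp [0.675  0.0229 0.1911] F [0.5 0.4 0.7] grip 0.0004 rows(tool, units) [-0.04 -0.03  1.47] axes [[-0.119, 0.993, -0.003], [0.993, 0.119, 0.0], [0.001, -0.003, -1.0]]
```

View pics/s1.png

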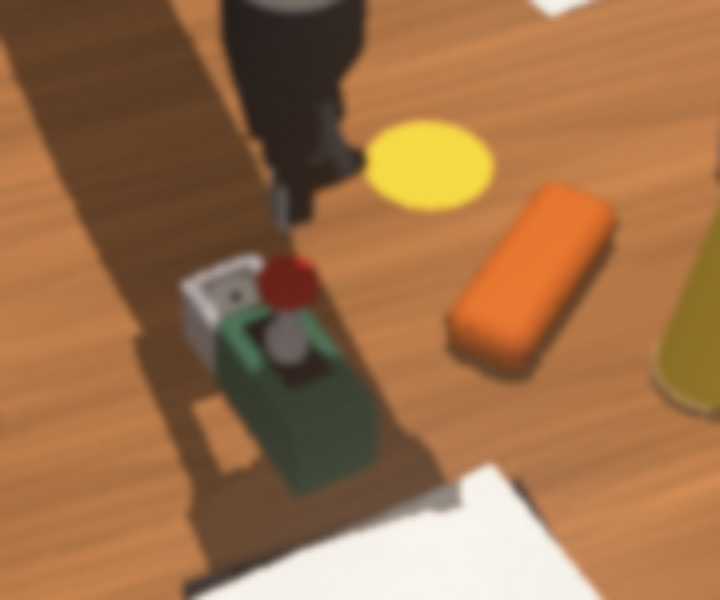

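The picture shows the shut fingertips (290,220) straight above the red cap (287,282). I press now: 1.4 units to contact, then slowly down.

```bash
python3 -m pendant '[0,0,0.7,0,0,0,-1, 0,0,0.7,0,0,0,-1, 0,0,0.2,0,0,0,-1, 0,0,0.2,0,0,0,-1, 0,0,0.2,0,0,0,-1, 0,0,0.2,0,0,0,-1, 0,0,0.15,0,0,0,-1, 0,0,0.07,0,0,0,-1, 0,0,0,0,0,0,-1, 0,0,0,0,0,0,-1]'
python3 -c "
from h import *
go([.674,.0215,.117])"
```

```text
time: 5.45
tcp_pos: [0.6766, 0.0224, 0.123]
ee_rot: [2.085, 2.348, 0.002]
contact_force: [-4.1, 1.5, 7.1]
grip_width: 0.0001
t 5.45 tcp [0.6766 0.0224 0.123 ] F [-4.1  1.5  7.1] grip 0.0001 rows(tool, units) [-0.02 -0.09  0.2 ] axes [[-0.118, 0.993, 0.002], [0.993, 0.118, 0.0], [-0.0, 0.002, -1.0]]
```

```bash
for i in 1; do python3 -m pendant '[0,0,0.2,0,0,0,-1, 0,0,0.15,0,0,0,-1, 0,0,0,0,0,0,-1, 0,0,0,0,0,0,-1]'; done
python3 -c "
from h import *
go([.674,.0215,.117])"
```

```text
time: 5.85
tcp_pos: [0.6772, 0.0224, 0.1166]
ee_rot: [2.084, 2.346, 0.005]
contact_force: [-19.1, 0.1, 39.4]
grip_width: -0.0
t 5.85 tcp [0.6772 0.0224 0.1166] F [-19.1   0.1  39.4] grip -0.0 rows(tool, units) [-0.02 -0.11 -0.01] axes [[-0.118, 0.993, 0.005], [0.993, 0.118, -0.0], [-0.001, 0.005, -1.0]]
```

The plunger is at its stop (fingertips at 0.0916 m, force rose to 39 N). I raise it slowly and clear it, opening the fingers to about 20 mm once clear, then look.

```bash
python3 -m pendant '[0,0,-0.2,0,0,0,-1, 0,0,-0.2,0,0,0,-1, 0,0,-0.2,0,0,0,-1, 0,0,-0.2,0,0,0,-1, 0,0,-0.2,0,0,0,-1, 0,0,-0.3,0,0,0,-1, 0,0,-0.5,0,0,0,-1, 0,0,-0.7,0,0,0,-1, 0,0,-0.7,0,0,0,-1, 0,0,-0.7,0,0,0,-0.53, -1,-1,0,0,0,0,-0.53, -1,-1,0,0,0,0,-0.53, 0,-1,0,0,0,0,-0.53, 0,-1,0,0,0,0,-0.53, 0,-1,0,0,0,0,-0.53, 0,0,0,0,0,0,-0.53]'
python3 - <<'E'
from h import *
t=read_camera('top');cv2.imwrite('pics/t2.png',t);s=read_camera('scene');cv2.imwrite('pics/s2.png',s)
print(proj('top',np.array([.52,0,.014])),proj('scene',np.array([.52,0,.014])))
a=cv2.resize(t[150:260,195:355],None,fx=4,fy=4,interpolation=2);b=cv2.resize(s[150:260,220:380],None,fx=4,fy=4,interpolation=2)
cv2.imwrite('pics/c2.png',cv2.resize(np.vstack([a,b]),None,fx=.68,fy=.68));go([.52,-.04,.03])
E
```

```text
time: 7.45
tcp_pos: [0.5319, -0.0554, 0.2285]
ee_rot: [2.087, 2.347, 0.0]
contact_force: [-0.4, 0.6, 0.8]
grip_width: 0.0201
[284.7664135  229.88404171] [264.02495528 209.54757261]
t 7.55 tcp [ 0.534  -0.0551  0.2283] F [ 0.5  0.2 -0.5] grip 0.0201 rows(tool, units) [ 0.56 -0.41  6.61] axes [[-0.117, 0.993, 0.001], [0.993, 0.117, -0.0], [-0.0, 0.001, -1.0]]
```

View pics/c2.png

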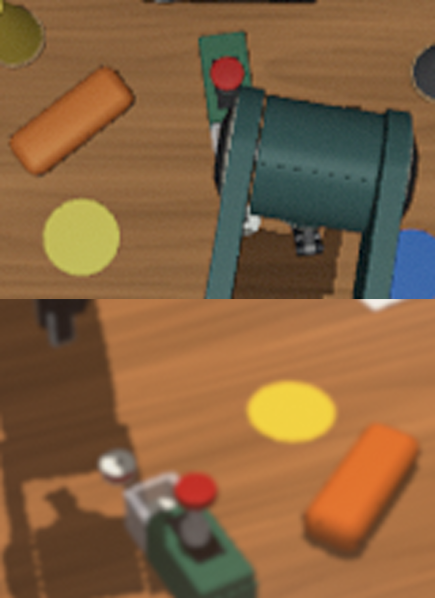

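The scene view shows the bobbin out and flat in front of the mouth (image px ≈ (263,211), predicted (264,209.5)), and the plunger is up. I descend behind it.

```bash
python3 - <<'E'
from h import *
s=cv2.imread('pics/s2.png')
c,st,m=blob(s,(0,0,120),(180,70,255),(250,200,274,222));print(c,st,back('scene',c,.011))
go([.525,-.045,.029])
E
python3 -m pendant '[0.36,-0.26,0,0,0,0,-0.53, 0,0,0.8,0,0,0,-0.53, 0,0,0.8,0,0,0,-0.53, 0,0,0.8,0,0,0,-0.53, 0,0,0.8,0,0,0,-0.53, 0,0,0.8,0,0,0,-0.53, 0,0,0.8,0,0,0,-0.53, 0,0,0.6,0,0,0,-0.53, 0,0,0.4,0,0,0,-0.53, 0,0,0.2,0,0,0,-0.53, 0,0,0,0,0,0,-0.53, 0,0,0,0,0,0,-0.53]'
python3 - <<'E'
from h import *
go([.525,-.045,.029])
s=read_camera('scene');cv2.imwrite('pics/s3.png',cv2.resize(s[140:260,200:360],None,fx=4,fy=4,interpolation=2))
E
```

```text
[261.96703297 210.3956044 ] [256 206  13  10  91] [ 0.51821046 -0.00533013  0.011     ]
t 7.55 tcp [ 0.534  -0.0551  0.2283] F [ 0.5  0.2 -0.5] grip 0.0201 rows(tool, units) [ 0.37 -0.27  6.64] axes [[-0.117, 0.993, 0.001], [0.993, 0.117, -0.0], [-0.0, 0.001, -1.0]]
time: 8.75
tcp_pos: [0.5256, -0.0451, 0.048]
ee_rot: [2.086, 2.348, 0.001]
contact_force: [0.7, 1.0, 0.7]
grip_width: 0.02
t 8.75 tcp [ 0.5256 -0.0451  0.048 ] F [0.7 1.  0.7] grip 0.02 rows(tool, units) [ 0.01 -0.02  0.63] axes [[-0.118, 0.993, 0.001], [0.993, 0.118, -0.0], [-0.0, 0.001, -1.0]]
```

View pics/s3.png

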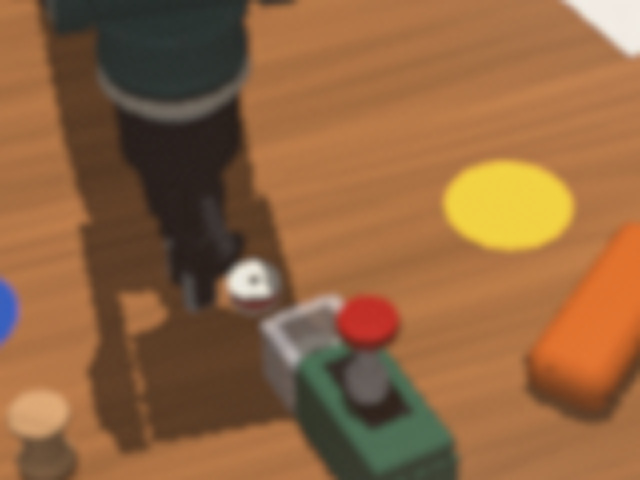

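Fingers are clear behind the bobbin (hole at (253,280)). I lower to 3–4 mm above the table and push partway.

```bash
python3 -m pendant '[0,0,0.4,0,0,0,-0.53, 0,0,0.22,0,0,0,-0.53, 0,0,0,0,0,0,-0.53, 0.3,0,0,0,0,0,-0.53, 0.2,0,0,0,0,0,-0.53, 0.2,0,0,0,0,0,-0.53, 0.3,0,0,0,0,0,-0.53, 0.4,0,0,0,0,0,-0.53, 0.4,0,0,0,0,0,-0.53, 0.4,0,0,0,0,0,-0.53, 0.4,0,0,0,0,0,-0.53, 0.4,0,0,0,0,0,-0.53, 0.4,0,0,0,0,0,-0.53, 0.4,0,0,0,0,0,-0.53, 0.2,0,0,0,0,0,-0.53, 0.1,0,0,0,0,0,-0.53, 0,0,0,0,0,0,-0.53]'
python3 - <<'E'
from h import *
go([.500,.168,.029])
s=read_camera('scene');cv2.imwrite('pics/s4.png',cv2.resize(s[140:260,200:360],None,fx=4,fy=4,interpolation=2))
E
```

```text
time: 10.5
tcp_pos: [0.5106, 0.0772, 0.0286]
ee_rot: [-2.086, -2.349, 0.0]
contact_force: [-0.4, 0.4, -0.9]
grip_width: 0.0202
t 10.5 tcp [0.5106 0.0772 0.0286] F [-0.4  0.4 -0.9] grip 0.0202 rows(tool, units) [ 3.05  0.01 -0.01] axes [[-0.118, 0.993, -0.0], [0.993, 0.118, -0.0], [-0.0, -0.0, -1.0]]
```

View pics/s4.png

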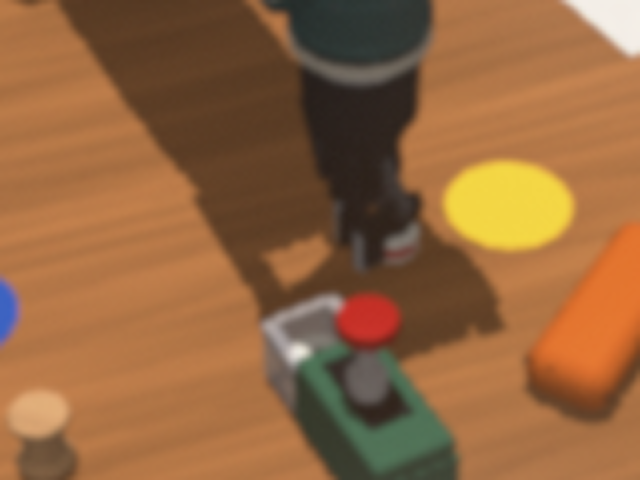

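The bobbin sits flat against the two tips at (400,242), heading for the spot. I push the remaining 3.05 units and then back off along −tool x and up.

```bash
python3 -m pendant '[0.2,0,0,0,0,0,-0.53, 0.4,0,0,0,0,0,-0.53, 0.4,0,0,0,0,0,-0.53, 0.4,0,0,0,0,0,-0.53, 0.4,0,0,0,0,0,-0.53, 0.4,0,0,0,0,0,-0.53, 0.3,0,0,0,0,0,-0.53, 0.2,0,0,0,0,0,-0.53, 0.15,0,0,0,0,0,-0.53, 0.1,0,0,0,0,0,-0.53, 0.1,0,0,0,0,0,-0.53, 0,0,0,0,0,0,-0.53, -0.2,0,0,0,0,0,-0.53, -0.6,0,0,0,0,0,-0.53, -0.6,0,0,0,0,0,-0.53, -0.6,0,-0.5,0,0,0,-0.53, -0.6,0,-0.8,0,0,0,-0.53, -0.6,0,-0.8,0,0,0,-0.53, -0.6,0,-0.8,0,0,0,-0.53, 0,0,0,0,0,0,-0.53]'
python3 - <<'E'
from h import *
go([.500,.168,.029])
s=read_camera('scene');t=read_camera('top')
c,st,m=blob(s,(0,0,150),(180,70,255),(305,170,350,210));p=back('scene',c,.014);print(c,st,p,np.hypot(*(p[:2]-[.4975,.193])))
a=cv2.resize(t[150:260,195:355],None,fx=4,fy=4,interpolation=2);b=cv2.resize(s[150:260,220:380],None,fx=4,fy=4,interpolation=2)
cv2.imwrite('pics/c5.png',cv2.resize(np.vstack([a,b]),None,fx=.68,fy=.68))
E
```

```text
time: 12.55
tcp_pos: [0.5148, 0.0526, 0.1191]
ee_rot: [2.086, 2.344, 0.005]
contact_force: [0.5, -0.5, 0.2]
grip_width: 0.0201
t 12.55 tcp [0.5148 0.0526 0.1191] F [ 0.5 -0.5  0.2] grip 0.0201 rows(tool, units) [ 3.88 -0.06  3.  ] axes [[-0.116, 0.993, 0.005], [0.993, 0.116, -0.0], [-0.001, 0.005, -1.0]]
[326.54878049 187.36585366] [321 183  12   9  82] [0.49828688 0.19104592 0.014     ] 0.0021065640041512284
```

View pics/c5.png

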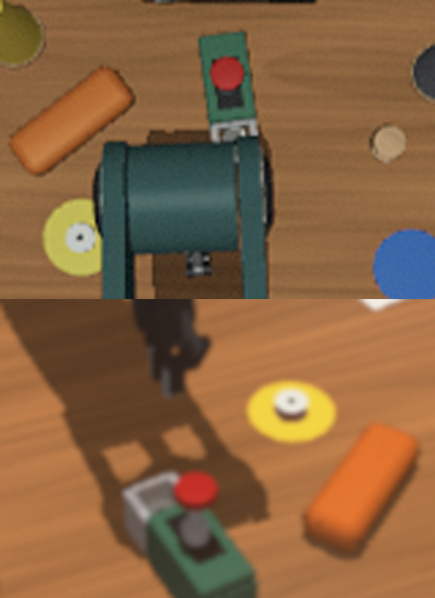

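The bobbin lies flat in the middle of the yellow spot (2 mm off centre) in both views, the plunger is up, and the arm is clear.

```bash
python3 -m pendant '[0,0,-0.5,0,0,0,-0.53, 0,0,0,0,0,0,-0.53, 0,0,0,0,0,0,-0.53]' && python3 -c "
from workcell import order
print(order.hand_in())"
```

```text
time: 12.95
tcp_pos: [0.5134, 0.0549, 0.1307]
ee_rot: [2.086, 2.349, 0.0]
contact_force: [-0.5, -0.5, -0.8]
grip_width: 0.02
the job is handed in; nothing more can be done
None
```

The job is handed in, at about 13 s on the robot's clock; no verdict was reported. I pressed the plunger once to its stop (force rose to 39 N, fingertips 92 mm above the table) and let it rise, and one bobbin came out. I then pushed it about 195 mm with two half-open fingertips onto the yellow spot and backed off.

**Last checks:**
- **Bobbin:** it lies flat, about 2 mm from the spot centre by the scene camera, and the top view agrees by eye.
- **Dispenser:** the plunger is up. After the push the arm hid part of the magazine from the top camera, so the two remaining bobbins were only seen in part and not measured.
- **Bystanders:** the arm kept clear of them, and the ones in the last crops (spectacle case, reel) look unmoved. I did not measure them, and the others were outside those crops.
- **Robot:** it touches nothing; the force reading is about 1 N, which is noise level.

No check failed. The two cameras differed by about 3 mm on the spot position, so I aimed for a point between the two, and the 2 mm offset is measured from that point.

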